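Make up the finds washer and hold its agitator home

TASK

Make up the finds washer: put the large strainer basket flat in the black tub over the hub, then the small basket flat inside the large one. Then take the agitator from its wooden stand, turn it until its splined foot meshes with the socket in the hub, slide it fully home against the spring and finish while still holding it pressed down there. Leave the loose sherds where they are, and do not knock a fitted basket out of place.

Things in the scene. Friction and masses are not known exactly. Their poses are not given: they have to be found in the camera images.
- washer: Finds washer, fixed: round grey pedestal 224 mm across, 45 mm high, under a round black tub (rim 226 mm outside, about 202 mm inside at the floor, wall 5 mm, rim 50 mm above the tub floor, 95 mm above the table). A grey motor housing 100 x 120 x 70 mm high stands against it on its +x side. Origin on the table under the tub's centre, z up.
- tub_floor (a point): Centre of the tub's flat floor, 45 mm above the table, on the hub's axis.
- drive: Steel drive hub in the tub's centre, 52 mm diameter, flat top 100 mm above the table. Origin: centre of the top face (socket mouth), z up. The socket is a cross: arms along the hub's x and y, 10 mm wide, reaching 17.8 mm from the centre, 30 mm deep; the agitator fits at any quarter turn. Stiff to turn (0.35 N m); starts turned up to 43 degrees either way.
- plunger (a joint): Spring plunger in the socket (brass pin, 12 mm diameter), metres pressed: 0 free, its head 14 mm below the mouth, first push 3 N; 0.012 when the agitator is home, 9 N. It lifts the agitator again if let go.
- large_basket: Large steel strainer basket, about 130 g: rim 176 mm outside, wall 4 mm, rim 65 mm high, spoked floor with a 68 mm round hole that passes over the hub. Origin: centre of its underside, z up. A flat upright tab stands on the rim on its own -x side, 85 mm from the centre: 10 mm thick radially, 26 mm wide, top 100 mm above the underside. Left or right on the table at random.
- small_basket: Small steel strainer basket, 130 g: like the large one but 120 mm outer rim diameter; its tab stands on its own -x side, 57 mm from the centre. Same height (rim 65 mm, tab top 100 mm), same 68 mm hole in the floor. Inside the large basket it stands on that one's 4 mm thick spokes, 4 mm above the tub floor. Origin at the centre of its underside.
- large_basket_tab (a point): Grip point on the large basket's tab, 88 mm above the underside: pinch the tab radially, one finger inside and one outside. When held here the fingertips stay just above the rim. Axes as the basket's.
- small_basket_tab (a point): Grip point on the small basket's tab, 88 mm above the underside: pinch radially. In the tub keep this tab clear (over 50 degrees round) of the large basket's tab so that there is room for the fingers. Axes as the basket's.
- agitator: Agitator, about 200 g, upright in its stand. Origin: centre of its lower end, z up. From below: splined foot 26 mm long, four teeth along its x and y (32 mm over the tips, 7 mm thick, 5 mm near the end), shoulder 46 mm wide to 34 mm, four fins along x and y 40 mm out to 62 mm, stem, grip block. Home: shoulder on the hub's top, origin 26 mm below the hub's origin.
- agitator_grip (a point): Centre of the agitator's black grip block, 118 mm above its lower end. Block 36 mm (x) by 16 mm (y), from 96 to 138 mm up; grip it across the 16 mm (its own y axis). Axes as the agitator's.
- stand: Wooden parking stand of the agitator, fixed: block 70 x 70 x 45 mm high with a round hole 36 mm wide, 34 mm deep, in which the agitator's foot hangs, its shoulder on the top face and its top 157 mm above the table. Origin at the centre of its underside. To the left or right of the washer at random, changing places with a low black tray of sherds.
- sherd_a: Loose pot sherd of about 45 x 30 x 8 mm lying on the table between robot and washer: leave alone.
- sherd_b: Loose grey sherd of about 40 x 35 x 8 mm: leave alone.
- sherd_c: Loose small sherd of about 32 x 22 x 8 mm: leave alone.
Not all that is in view belongs to the job. What is shaped like the small_basket but blue is not meant.

How it is judged (in metres and radians):
On the way, in this order (a step that is already met when the one before it is completed fails the run):
1. the large basket stands flat on the tub floor around the hub, let go (horizontal distance between large_basket and tub_floor below 0.016 m and z of large_basket in the frame of tub_floor below 0.005 m and angle between large_basket's own z axis and vertical below 0.06 rad and contact force between the fingers and large_basket below 0.5 N), for 0.2 s.
2. the small basket stands flat inside it around the hub, let go (all of step 1 and horizontal distance between small_basket and tub_floor below 0.016 m and z of small_basket in the frame of tub_floor below 0.009 m and angle between small_basket's own z axis and vertical below 0.06 rad and contact force between the fingers and small_basket below 0.5 N), for 0.2 s.
At the end, for the whole second after the job is handed in: Baskets nested flat in the tub (undersides within 5 and 9 mm of its floor, 16 mm of centre, 0.06 rad), not touched by the fingers; agitator within 2 mm of fully home in the hub, centred within 3 mm, upright, at rest, still held by the fingers (over 3 N) and pressed onto hub and spring (over 6 N) (all of step 2 and z of agitator in the frame of drive below -0.024 m and horizontal distance between agitator and drive below 0.003 m and angle between agitator's own z axis and vertical below 0.06 rad and contact force between the fingers and agitator above 3 N and contact force between agitator and drive above 6 N and linear speed of agitator below 0.02 m/s); the arm keeps its last pose, push and grip.
It fails at once if a loose sherd is moved by more than 30 mm (distance of any of sherd_a, sherd_b, sherd_c from where it was at the start of the episode above 0.03 m).
It also fails if it takes over 61 s, if anything falls off the work surface, if the arm or the gripper's body presses on something with over 40 N, if the wrist force passes 120 N, or if a joint passes its speed limit or range.

ROBOT

A 6-joint arm with a two-finger parallel gripper is mounted at the origin on the work surface. World frame = base frame: x ahead of the robot, y to its left, z up, the work surface at z = 0. Lengths are in m, angles in degrees, forces in N, time in s.
With the tool pointing down it reaches from about 0.375 to 0.825 m from the base axis. Payload 5.5 kg.
Tool frame: the origin (TCP) lies at the centre of the arm's flange, where the gripper is bolted on; the fingertips stand 173 mm ahead of it and the grasp point (between the pads) lies 155 mm ahead of it (tip_extent is the z of the fingertips in the tool frame, in m); z points along the fingers, y is the line along which they close (so a half turn about z gives the same grasp; the last joint's range is limited). The gripper opens to 85 mm and grips with 20 to 120 N. Pads are 22 mm wide; open, the fingers measure 114 mm over their backs; the gripper's body (76 mm by 85 mm) begins 54 mm behind the grasp point. The pads swing forward as they close: fully open they stand 13 mm farther back than shut.
Start: joints at [71.906, 17.962, -2.699, 69.339, 0, 90], TCP at [0.186, 0.57, 0.405] pointing down, gripper open.
Joint ranges: [-152.73, 152.73], [-39.44, 99.34], [-58.76, 71.6], [-118.89, 123.64], [-81.53, 83.1], [-180, 180]. Speed limits (degrees/s): [136.94, 136.94, 172.46, 180, 180, 180].

INTERFACE

Orientations are given as a 3x3 rotation matrix whose columns are the frame's x, y, z axes.
In Python, from cell import goto, line_to, movej, move_gripper, wait, ik, read_camera, get_calibration, PlanningError, finish_job, recognise, cut_out, read_clock, read_joint_positions, read_qvel, read_effort, read_eef_pos, read_tool_rot, read_contact_force, read_ft_torque, read_width, read_grasp_force, tip_extent gives the robot as it stands. Calls block until the motion is done:
- goto(position, orientation): joint-space move of the TCP to a pose.
- line_to(position, rot=None, max_speed=0.15, force_limit=None): straight line of the TCP; rot=None keeps the orientation; max_speed is the mean speed in m/s. With force_limit (N) it stops when the force on the tool has changed by that much, and returns True; else False.
- movej(angles): joint-space move.
- move_gripper(opening, grip_force=None): opening from 0.0 (shut) to 1.0 (fully open); grip_force is the grip in N (None keeps the last); returns when the fingers have stopped.
- wait(seconds).
- ik(position, orientation): joint angles nearest the present ones, or None.
- read_camera(name): name is "scene" or "side" or "wrist"; returns the picture (420x560x3 uint8, red, green, blue); there is no depth.
- get_calibration(name): a dict with "fx", "fy", "cx", "cy" (pixels), "R" (3x3) and "t" (3): a world point X has camera coordinates R X + t; the wrist camera has in their place "mount" (4x4, takes a point from camera to tool coordinates, whose origin is the TCP and whose axes are the flange's). Camera axes: x right, y down, z forward; pixel columns grow to the right and rows downward; lengths in m; the calibration is good to about 2 mm. The wrist camera is an equidistant fisheye: a pixel r from the principal point sees the ray r / f radians off the axis. A picture is of the moment at which its call begins: read the wrist's pose just before it. get_calibration takes no time and is no camera call.
A pose or a line that the arm cannot do raises PlanningError and nothing moves.
- finish_job(): hands the job in; it is judged then, once.
Trained networks look in the newest picture that a camera, given by its name, has taken for a name from the list of things; names that differ only in an ending like _2 or _b are one class to them, and where a whole thing is asked for, a point or a joint stands for the part that bears it (a point fixed in the world has none). Each returns a list of dicts, best first, with "conf" (0 to 1); they miss things now and then, are a little off and sometimes report something else, mostly with a low value. They report only what shows in the picture. A call takes as long as a camera call. They do not tell look-alikes from the thing itself.
- recognise(camera, thing): "bbox" ([centre column, centre row, width, height] in pixels, round what is visible of it).
- cut_out(camera, thing): "region" (420x560 bool, what is visible of it) and "bbox" ([centre column, centre row, width, height] in pixels, round what is visible of it).
Readings, each from a call of its own:
- read_clock(): time.
- read_joint_positions(): joint angles.
- read_qvel(): joint speeds.
- read_effort(): joint torques, N m.
- read_eef_pos(): TCP position.
- read_tool_rot(): TCP orientation.
- read_contact_force(): force on the tool from outside, world axes, zero at the start.
- read_ft_torque(): the same for the moment, N m.
- read_width(): opening from 0.0 (shut) to 1.0 (fully open).
- read_grasp_force(): force on a finger pad.
Only numpy, scipy, OpenCV 4.12 (cv2) and the standard library are available. Lean on these libraries where they do the work, as an engineer would, in place of code of your own. Each camera call takes 0.05 s, during which the arm holds its last target. There are 200 camera calls.

## Working session

There is one attempt and no reset: what is moved stays moved. The work goes in short steps, each a Python script; the robot and the scene stay as the last script left them, time stands still between calls to the robot, and variables do not carry over. Pictures are saved under pics/ and viewed, at most 10 in all, crops included, and the job is handed in when it is done.

```bash
ls; mkdir -p pics
python3 - <<'E'
from cell import *
import cv2,numpy as np
ims=[]
for c in ["scene","side"]:
    im=read_camera(c); ims.append(im); cv2.imwrite(f"pics/{c}0.png",im[:,:,::-1])
    k=get_calibration(c); print(c,k)
    for t in ["washer","drive","large_basket","small_basket","large_basket_tab","agitator","agitator_grip","stand","sherd_a"]:
        print(t,[(np.round(r["bbox"]).astype(int).tolist(),round(r["conf"],2)) for r in recognise(c,t)])
print(get_calibration("wrist"))
print(read_clock())
E
```

```text
pics
scene {'fx': 393.29527847322527, 'fy': 393.29527847322527, 'cx': 270.59348641756003, 'cy': 201.45105235469822, 'R': array([[ 0.71355334,  0.70059315,  0.00329572],
       [ 0.48714573, -0.49276558, -0.72102089],
       [-0.50351828,  0.51609236, -0.69290549]]), 't': array([-0.34442297, -0.19668401,  1.33357746])}
washer [([320, 244, 128, 120], 0.87), ([375, 202, 32, 24], 0.2)]
drive [([303, 221, 20, 35], 0.56)]
large_basket [([332, 158, 58, 59], 0.31)]
small_basket [([179, 347, 67, 71], 0.75), ([176, 264, 54, 66], 0.6)]
large_basket_tab [([332, 158, 56, 60], 0.72)]
agitator [([382, 179, 32, 41], 0.55)]
agitator_grip [([381, 182, 29, 39], 0.58)]
stand []
sherd_a [([227, 210, 16, 13], 0.65)]
side {'fx': 394.40991615402334, 'fy': 394.40991615402334, 'cx': 281.6139275537829, 'cy': 209.88000282728785, 'R': array([[-0.94826668, -0.3167291 , -0.02174814],
       [-0.15455801,  0.52040269, -0.83981716],
       [ 0.27731232, -0.79300928, -0.54243355]]), 't': array([0.49433653, 0.18693893, 0.76311667])}
washer [([231, 234, 140, 91], 0.76)]
drive [([250, 220, 31, 33], 0.66)]
large_basket [
[... 169 characters left out ...]
48, 65], 0.85), ([336, 283, 15, 20], 0.75)]
agitator_grip [([164, 284, 48, 62], 0.73)]
stand [([170, 316, 54, 45], 0.94), ([332, 185, 46, 41], 0.33)]
sherd_a [([337, 283, 12, 18], 0.74), ([349, 247, 22, 13], 0.71), ([318, 259, 11, 13], 0.61)]
{'fx': 325.19226210127806, 'fy': 325.19226210127806, 'cx': 274.7473304029514, 'cy': 212.1191204832355, 'mount': array([[ 1.60154767e-04, -9.53063591e-01, -3.02770155e-01,
         7.78839018e-02],
       [ 9.99999987e-01,  1.49547304e-04,  5.82180041e-05,
        -6.38063512e-04],
       [-1.02069996e-05, -3.02770160e-01,  9.53063602e-01,
         2.97477475e-02],
       [ 0.00000000e+00,  0.00000000e+00,  0.00000000e+00,
         1.00000000e+00]])}
1.0
```

View pics/scene0.png

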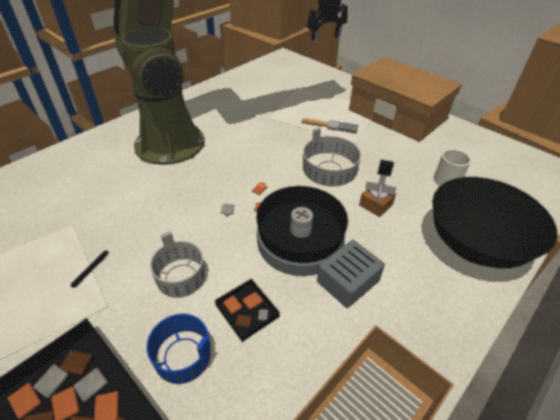

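View pics/side0.png

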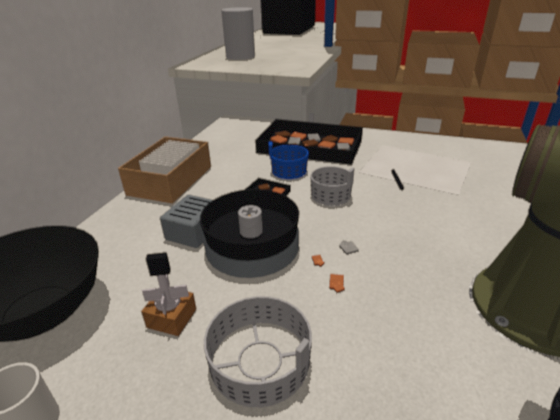

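Candidates for the small basket are the grey one (scene 179,270; tab 168,241) and the blue look-alike (179,347), so I take the grey one. The large basket is at scene (332,160), tab near (317,134). The agitator is at (382,180), and the black bowl on the right (490,222) is a washer decoy.

```bash
cat > h.py <<'E'
from cell import *
import cv2,numpy as np
from scipy.optimize import minimize
def proj(c,P,pose=None):
    k=get_calibration(c); P=np.atleast_2d(P)
    if c!="wrist":
        Q=P@np.array(k["R"]).T+k["t"]; uv=Q[:,:2]/Q[:,2:]
    else:
        p,R=pose; M=k["mount"]; T=(P-p)@R; Q=(T-M[:3,3])@M[:3,:3]
        r=np.linalg.norm(Q[:,:2],axis=1); th=np.arctan2(r,Q[:,2]); uv=Q[:,:2]*(th/np.maximum(r,1e-9))[:,None]
    return uv*[k["fx"],k["fy"]]+[k["cx"],k["cy"]]
def unproj(c,uv,z,pose=None):
    k=get_calibration(c); q=(np.array(uv,float)-[k["cx"],k["cy"]])/[k["fx"],k["fy"]]
    if c!="wrist":
        R=np.array(k["R"]); d=R.T@[*q,1]; o=-R.T@k["t"]
    else:
        p,Rt=pose; M=k["mount"]; th=np.hypot(*q); s=np.sin(th)/max(th,1e-9)
        d=Rt@(M[:3,:3]@[*(q*s),np.cos(th)]); o=p+Rt@M[:3,3]
    return o+d*(z-o[2])/d[2]
def pose(): return np.array(read_eef_pos()),np.array(read_tool_rot())
A=np.linspace(0,2*np.pi,40,endpoint=False)
def cyl(r,z0,z1): return np.array([[r*np.cos(a),r*np.sin(a),z] for a in A for z in (z0,z1)])
def box(x0,x1,y0,y1,z0,z1): return np.array([[x,y,z] for x in(x0,x1) for y in(y0,y1) for z in(z0,z1)])
MODEL=dict(large_basket=[cyl(.088,0,.065),box(-.09,-.08,-.013,.013,.04,.1)],
 small_basket=[cyl(.06,0,.065),box(-.062,-.052,-.013,.013,.04,.1)],
 washer=[cyl(.112,0,.045),cyl(.113,.045,.095),box(.10,.21,-.06,.06,0,.07)],
 stand=[box(-.035,.035,-.035,.035,0,.045)])
def rz(a): c,s=np.cos(a),np.sin(a); return np.array([[c,-s,0],[s,c,0],[0,0,1]])
def sil(m,c,x,ps=None,z=0):
    im=np.zeros((420,560),np.uint8)
    for P in MODEL[m]:
        uv=proj(c,P@rz(x[2]).T+[x[0],x[1],z],ps)
        cv2.fillConvexPoly(im,cv2.convexHull(np.round(uv*16).astype(np.int32)),1,shift=4)
    return im>0
def filled(r):
    cs,_=cv2.findContours(r.astype(np.uint8),cv2.RETR_EXTERNAL,cv2.CHAIN_APPROX_NONE); im=np.zeros((420,560),np.uint8)
    cv2.drawContours(im,cs,-1,1,-1); return im>0
def fit(m,masks,x0,z=0,yaws=8):
    """masks: list of (camera,mask,pose)"""
    f=lambda x:-sum((lambda s:(s&k).sum()/max(1,(s|k).sum()))(sil(m,c,x,p,z)) for c,k,p in masks)
    a=[np.r_[x0[:2],t] for t in np.linspace(0,2*np.pi,yaws,endpoint=False)] if len(x0)<3 else [x0]
    R=[]
    for s in a:
        S=np.vstack([s,s+[.02,0,0],s+[0,.02,0],s+[0,0,.4]])
        R.append(minimize(f,s,method="Nelder-Mead",options=dict(initial_simplex=S,maxiter=120,xatol=2e-4,fatol=1e-4)))
    b=min(R,key=lambda r:r.fun); return b.x,-b.fun/len(masks)
def down(yaw):
    """tool pointing down, fingers closing along heading yaw (rad)"""
    y=np.array([np.cos(yaw),np.sin(yaw),0]); z=np.array([0,0,-1.]); return np.column_stack([np.cross(y,z),y,z])
E
python3 - <<'E'
from h import *
hint=dict(large_basket=[(332,158),(258,351)],small_basket=[(177,264),(332,186)],washer=[(320,244),(231,234)],stand=[(377,198),(170,316)])
M={}
for i,c in enumerate(["scene","side"]):
    read_camera(c)
    for m,h in hint.items():
        for r in cut_out(c,m)+(cut_out(c,"large_basket_tab") if m[:5]=="large" else []):
            if np.hypot(*(np.array(r["bbox"][:2])-h[i]))<15:
                M.setdefault(m,[]).append((c,filled(r["region"]),None)); break
for m in M:
    x0=unproj("scene" if M[m][0][0]=="scene" else "side",hint[m][0 if M[m][0][0]=="scene" else 1],.035)
    x,q=fit(m,M[m],x0[:2]); print(m,[k[0] for k in M[m]],x.round(4),np.degrees(x[2]).round(1),round(q,3),"r",np.hypot(*x[:2]).round(3))
R=read_tool_rot(); print(np.round(R,2), read_clock())
for c,p in [("scene",(381,166)),("side",(157,262))]: print(unproj(c,p,.145))
for c,p in [("scene",(317,134)),("side",(304,352))]: print("ltab",unproj(c,p,.09))
for c,p in [("scene",(168,241)),("side",(350,180))]: print("stab",unproj(c,p,.09))
for c,p in [("scene",(301,214)),("side",(250,211))]: print("hub",unproj(c,p,.1))
for c,ps in [("scene",[(260,188),(228,209),(257,208)]),("side",[(337,283),(349,247),(318,259)])]: print("sh",[unproj(c,p,.004)[:2].round(3) for p in ps])
E
```

```text
large_basket ['scene', 'side'] [ 0.4704  0.2729 -0.3322] -19.0 0.936 r 0.544Traceback (most recent call last):
  File "<stdin>", line 12, in <module>
  File "h.py", line 45, in fit
    R.append(minimize(f,s,method="Nelder-Mead",options=dict(initial_simplex=S,maxiter=120,xatol=2e-4,fatol=1e-4)))
             ~~~~~~~~^^^^^^^^^^^^^^^^^^^^^^^^^^^^^^^^^^^^^^^^^^^^^^^^^^^^^^^^^^^^^^^^^^^^^^^^^^^^^^^^^^^^^^^^^^^^
    res = _minimize_neldermead(fun, x0, args, callback, bounds=bounds,
                               **options)
    fxr = func(xr)
    fx = function(np.copy(x), *(wrapper_args + args))
  File "h.py", line 40, in <lambda>
    f=lambda x:-sum((lambda s:(s&k).sum()/max(1,(s|k).sum()))(sil(m,c,x,p,z)) for c,k,p in masks)
                ~~~^^^^^^^^^^^^^^^^^^^^^^^^^^^^^^^^^^^^^^^^^^^^^^^^^^^^^^^^^^^^^^^^^^^^^^^^^^^^^^
  File "h.py", line 40, in <genexpr>
    f=lambda x:-sum((lambda s:(s&k).sum()/max(1,(s|k).sum()))(sil(m,c,x,p,z)) for c,k,p in masks)
                                                              ~~~^^^^^^^^^^^
  File "h.py", line 32, in sil
    uv=proj(c,P@rz(x[2]).T+[x[0],x[1],z],ps)
  File "h.py", line 5, in proj
    k=get_calibration(c); P=np.atleast_2d(P)
ValueError: time passes only in moves, steps and waits
```

```bash
sed -i 's/^def proj/CAL={c:get_calibration(c) for c in ("scene","side","wrist")}\ndef proj/; s/k=get_calibration(c)/k=CAL[c]/' h.py
cat > loc.py <<'E'
from h import *
hint=dict(large_basket=[(332,158),(258,351)],small_basket=[(177,264),(332,186)],washer=[(320,244),(231,234)],stand=[(377,198),(170,316)])
M={}
for i,c in enumerate(["scene","side"]):
    read_camera(c)
    for m,h in hint.items():
        for r in cut_out(c,m)+(cut_out(c,"large_basket_tab") if m[:5]=="large" else []):
            if np.hypot(*(np.array(r["bbox"][:2])-h[i]))<15:
                M.setdefault(m,[]).append((c,filled(r["region"]),None)); break
R=read_tool_rot(); print(np.round(R,2), read_clock())
for c,p in [("scene",(381,166)),("side",(157,262))]: print(unproj(c,p,.145))
for c,p in [("scene",(317,134)),("side",(304,352))]: print("ltab",unproj(c,p,.09))
for c,p in [("scene",(168,241)),("side",(350,180))]: print("stab",unproj(c,p,.09))
for c,p in [("scene",(301,214)),("side",(250,211))]: print("hub",unproj(c,p,.1))
for c,ps in [("scene",[(260,188),(228,209),(257,208)]),("side",[(337,283),(349,247),(318,259)])]: print("sh",[unproj(c,p,.004)[:2].round(3) for p in ps])
for m in M:
    x0=unproj("scene" if M[m][0][0]=="scene" else "side",hint[m][0 if M[m][0][0]=="scene" else 1],.035)
    x,q=fit(m,M[m],x0[:2]); print(m,[k[0] for k in M[m]],x.round(4),np.degrees(x[2]).round(1),round(q,3),"r",np.hypot(*x[:2]).round(3))
E
python3 loc.py
```

```text
[[-0.95  0.31 -0.  ]
 [ 0.31  0.95  0.  ]
 [ 0.    0.   -1.  ]] 2.2
[0.65964127 0.22705205 0.145     ]
[0.66189944 0.24287096 0.145     ]
ltab [0.4001267  0.28894629 0.09      ]
ltab [0.38352333 0.30221584 0.09      ]
stab [ 0.4333463  -0.28708111  0.09      ]
stab [ 0.41298801 -0.23964677  0.09      ]
hub [ 0.59977904 -0.01435528  0.1       ]
hub [ 0.59902584 -0.01509271  0.1       ]
sh [array([0.384, 0.056]), array([ 0.383, -0.069]), array([ 0.438, -0.009])]
sh [array([0.381, 0.054]), array([ 0.379, -0.073]), array([ 0.438, -0.01 ])]
large_basket ['scene', 'side'] [0.4697 0.2752 6.0185] 344.8 0.946 r 0.544
small_basket ['scene', 'side'] [ 0.4738 -0.2999  5.9535] 341.1 0.93 r 0.561
washer ['scene', 'side'] [ 0.603  -0.0149  6.19  ] 354.7 0.961 r 0.603
stand ['scene', 'side'] [0.6661 0.2365 0.0529] 3.0 0.634 r 0.707
```

```bash
cat > look.py <<'E'
from h import *
import sys
def hover(x,r,z,half=0):
    t=np.array([x[0]-r*np.cos(x[2]),x[1]-r*np.sin(x[2])])
    best=None
    for k in (0,np.pi):
        R=down(x[2]+k); q=ik([*t,z],R)
        if q is not None and (best is None or abs(q[5])<abs(best[1][5])): best=(R,q)
    goto([*t,z],best[0]); return t,best[0]
def refine(m,x,names,z=0,save=None):
    p=pose(); im=read_camera("wrist")
    if save: cv2.imwrite(save,im[:,:,::-1])
    g=proj("wrist",np.array([[x[0],x[1],z+.04]]),p)[0]
    c=[r for n in names for r in cut_out("wrist",n)]
    print("seen",[(np.round(r["bbox"]).astype(int).tolist(),round(r["conf"],2)) for r in c],"expect",g.round())
    c=[r for r in c if np.hypot(*(np.array(r["bbox"][:2])-g))<60]
    y,q=fit(m,[("wrist",filled(c[0]["region"]),p)],x,z); print(m,y.round(4),np.degrees(y[2]).round(1),round(q,3)); return y
E
python3 - <<'E'
from look import *
x=np.array([.470,.274,-.30])
hover(x,.06,.42); print(read_joint_positions(),read_clock())
refine("large_basket",x,["large_basket","large_basket_tab"],save="pics/w1.png")
E
```

```text
[ 3.52861529e+01  7.42566482e+00 -1.39818043e+01  6.85842112e+01
  7.87839324e-03 -3.75274141e+01] 4.125
seen [([224, 185, 164, 161], 0.87), ([86, 200, 61, 70], 0.71), ([224, 182, 169, 162], 0.73)] expect [221. 183.]
large_basket [ 0.4703  0.2743 -0.2761] -15.8 0.98
```

View pics/w1.png

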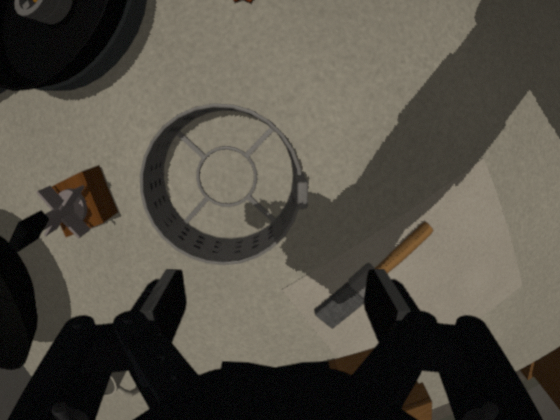

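The wrist view matches the model: large basket centre at (226,178), tab at (302,190), tool ready beside it. I'm grasping now.

Run:
```python
from look import *
x=np.array([.4703,.2743,-.276])
c=np.array([.600,-.0148])
move_gripper(1.0,80)
t,R=hover(x,.085,.36)
print(line_to([*t,.243],max_speed=.15,force_limit=10))
move_gripper(0.0,80); print("w",read_width(),read_grasp_force(),pose()[0])
line_to([*t,.45],max_speed=.2)
print("w",read_width(),read_grasp_force())
best=None
y=-np.pi/3
t2=c-.085*np.array([np.cos(y),np.sin(y)])
k=0 if abs(((down(x[2])-R)**2).sum())<1e-6 else np.pi
R2=down(y+k); print(ik([*t2,.45],R2),read_joint_positions())
goto([*t2,.45],R2); print(read_clock())
p=pose(); im=read_camera("wrist"); cv2.imwrite("pics/w2.png",im[:,:,::-1])
for n in ("washer","drive","large_basket"): print(n,[(np.round(r["bbox"]).astype(int).tolist(),round(r["conf"],2)) for r in recognise("wrist",n)])
for P in ([*c,.1],[*c,p[0][2]-.243],[*c,p[0][2]-.178]): print(proj("wrist",np.array([P]),p).round())
```

```text
False
w 0.10090539411634947 78.23826670646667 [0.38850691 0.29747808 0.24325804]
w 0.10258883983316325 77.87009596824646
[  6.02201118  12.89120594  -3.48761733  73.62117673   0.
 -23.97798882] [ 3.74390339e+01  5.15983436e+00 -1.28099387e+01  7.21501770e+01
  3.32550160e-03 -3.67488963e+01]
8.7833
washer [([200, 199, 206, 239], 0.67)]
drive [([195, 183, 58, 55], 0.75)]
large_basket [([149, 230, 275, 255], 0.77)]
[[191. 190.]]
[[156. 226.]]
[[119. 265.]]
```

View pics/w2.png

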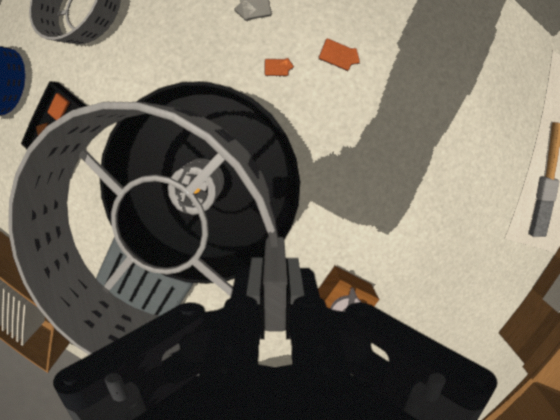

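Held: the floor ring is at about (160,224), expected (156,226). The hub is at (192,190), expected (191,190). Lowering.

```bash
python3 - <<'E'
from look import *
p,R=pose()
print(line_to([p[0],p[1],.31],max_speed=.15,force_limit=10), pose()[0])
print(line_to([p[0],p[1],.284],max_speed=.05,force_limit=6), pose()[0], read_contact_force())
move_gripper(0.75)
p,R=pose(); print(p,read_grasp_force())
line_to([p[0],p[1],.42],max_speed=.25)
x=np.array([.474,-.300,-.33])
goto([.50,-.16,.42],down(-.33)) if False else None
c=np.array([.600,-.0148])
M=[]
for cm in("scene","side"):
    im=read_camera(cm); r=[r for n in("large_basket","large_basket_tab") for r in cut_out(cm,n)]
    print(cm,[(np.round(q["bbox"]).astype(int).tolist(),round(q["conf"],2)) for q in r], proj(cm,np.array([[*c,.1]])).round())
    cv2.imwrite(f"pics/{cm}1.png",im[:,:,::-1])
t,R=hover(x,.03,.42); print(read_joint_positions(),read_clock())
refine("small_basket",x,["small_basket","small_basket_tab"],save="pics/w3.png")
E
python3 -c "
import cv2,numpy as np
a=cv2.imread('pics/scene1.png')[150:290,220:420];b=cv2.imread('pics/w3.png')
cv2.imwrite('pics/m3.png',np.hstack([cv2.resize(a,(400,280)),cv2.resize(b,(373,280))]))"
```

```text
False [0.55758069 0.0601511  0.31093052]
True [0.55711444 0.0601586  0.28823575] [-1.29112113 -1.77387002  5.83997737]
[0.55672961 0.06019979 0.28766133] 0.0
scene [([302, 216, 75, 76], 0.63)] [[301. 214.]]
side [([248, 215, 81, 55], 0.81), ([331, 185, 42, 41], 0.47), ([251, 215, 80, 53], 0.98)] [[250. 211.]]
[-3.30401108e+01  1.02763007e+01 -1.06179178e+01  6.91064577e+01
  1.52608421e-02  7.57923697e+01] 13.6
seen [([454, 226, 114, 99], 0.95), ([300, 187, 123, 114], 0.94), ([452, 228, 109, 98], 0.83), ([298, 188, 124, 110], 0.63)] expect [302. 184.]
small_basket [ 0.4734 -0.2996 -0.289 ] -16.6 0.958
```

View pics/m3.png

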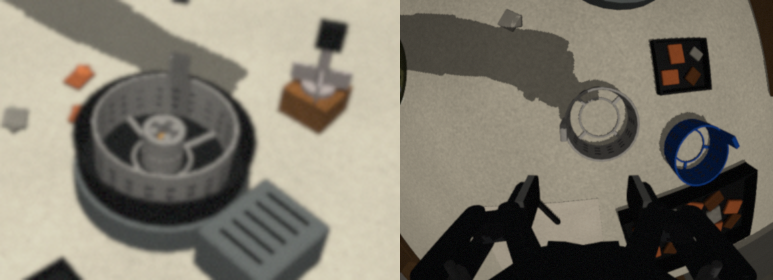

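The large basket sits flat over the hub, with contact at exactly floor height. The grey small basket is the object at wrist (300,187), with the blue one off to the right. Next I take the small basket.

Run:
```python
from look import *
x=np.array([.4734,-.2996,-.289])
c=np.array([.600,-.0148])
move_gripper(1.0,80)
t,R=hover(x,.057,.36)
print(line_to([*t,.243],max_speed=.15,force_limit=10))
move_gripper(0.0,80); print("w",read_width(),read_grasp_force(),pose()[0])
line_to([*t,.45],max_speed=.2)
print("w",read_width(),read_grasp_force())
y=np.pi/6
t2=c-.057*np.array([np.cos(y),np.sin(y)])
k=0 if abs(((down(x[2])-R)**2).sum())<1e-6 else np.pi
goto([*t2,.45],down(y+k)); print(read_joint_positions(),read_clock())
p=pose(); im=read_camera("wrist"); cv2.imwrite("pics/w4.png",im[:,:,::-1])
for P in ([*c,.1],[*c,p[0][2]-.243]): print(proj("wrist",np.array([P]),p).round())
```

```text
False
w 0.10342584276365431 78.60384821891785 [ 0.41889024 -0.28346115  0.24330029]
w 0.10848659126539566 77.87893652915955
[-4.56134095e+00  1.19909474e+01 -4.66402240e+00  7.33946042e+01
 -4.03434088e-02  5.55211552e+01] 18.3333
[[332. 188.]]
[[357. 224.]]
```

View pics/w4.png

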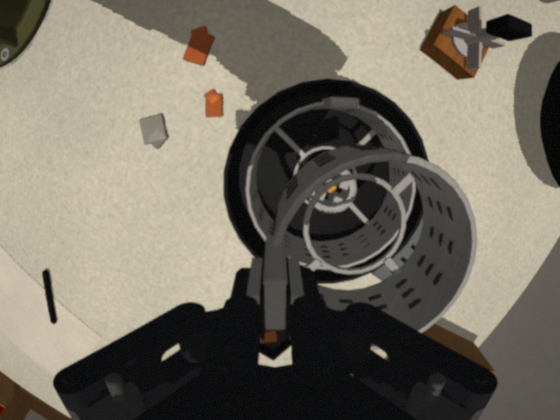

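The small basket is on line: ring at (354,222), expected (357,224). I'll lower it, then look at the agitator and hub.

Run:
```python
from look import *
p,R=pose()
print(line_to([p[0],p[1],.32],max_speed=.15,force_limit=10), pose()[0])
print(line_to([p[0],p[1],.287],max_speed=.05,force_limit=6), pose()[0])
move_gripper(0.6); print(pose()[0],read_grasp_force())
p,_=pose(); line_to([p[0],p[1],.45],max_speed=.25)
# look at the hub from above: tool x+0.078 carries camera; camera tilted towards fingers
def show(name,target,z,yaw):
    R=down(yaw); 
    # put the optical axis on the target: camera origin + axis
    M=CAL["wrist"]["mount"]; o=R@M[:3,3]; d=R@M[:3,2]
    s=(target[2]-(z+o[2]))/d[2]; xy=np.array(target[:2])-(o+s*d)[:2]
    goto([*xy,z],R); q=pose(); im=read_camera("wrist"); np.savez("pics/%s.npz"%name,im=im,p=q[0],R=q[1])
    u=proj("wrist",np.array([target]),q)[0]; print(name,u,read_joint_positions().round(0) if hasattr(read_joint_positions(),'round') else read_joint_positions())
    i,j=u.round().astype(int); return cv2.resize(im[max(0,j-70):j+70,max(0,i-90):i+90],None,fx=4,fy=4,interpolation=cv2.INTER_CUBIC)
yw=0.
a=show("hub",[.600,-.0148,.1],.42,np.radians(80))
cv2.imwrite("pics/hub.png",a[:,:,::-1])
for n in("drive","small_basket"): print(n,[(np.round(r["bbox"]).astype(int).tolist(),round(r["conf"],2)) for r in recognise("wrist",n)])
b=show("agi",[.664,.236,.15],.42,np.radians(100))
cv2.imwrite("pics/agi.png",b[:,:,::-1]); print(read_clock())
for n in("agitator","agitator_grip","stand"): print(n,[(np.round(r["bbox"]).astype(int).tolist(),round(r["conf"],2)) for r in recognise("wrist",n)])
```

```text
False [ 0.55071809 -0.04466295  0.32095248]
True [ 0.55000453 -0.04440343  0.29220185]
[ 0.54964    -0.04440878  0.29172426] 0.0
hub [275.05086353 213.71916762] [-1. 16. -3. 71. -0.  9.]
drive [([273, 207, 56, 65], 0.56)]
small_basket [([33, 270, 65, 92], 0.93), ([275, 228, 228, 272], 0.61)]
agi [276.51844952 212.40167819] [19. 30. 17. 77. -0. 10.]
23.2333
agitator [([277, 194, 80, 88], 0.63)]
agitator_grip [([277, 197, 74, 88], 0.87), ([70, 100, 137, 165], 0.37)]
stand [([278, 183, 70, 79], 0.65)]
```

View pics/hub.png

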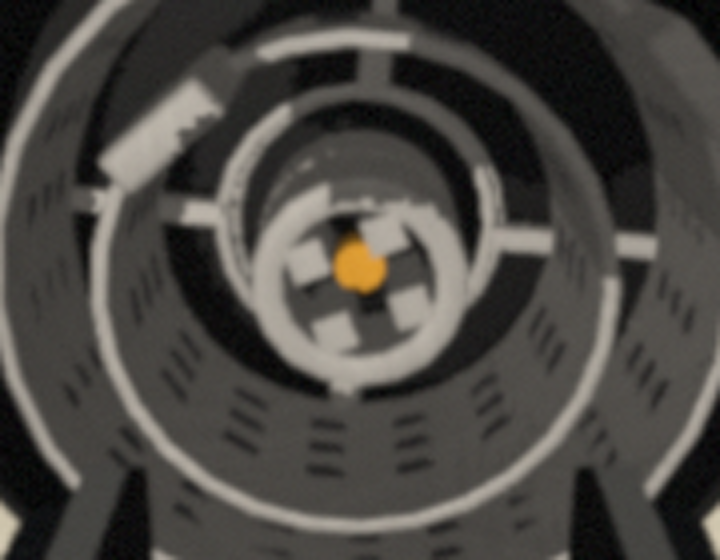

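View pics/agi.png

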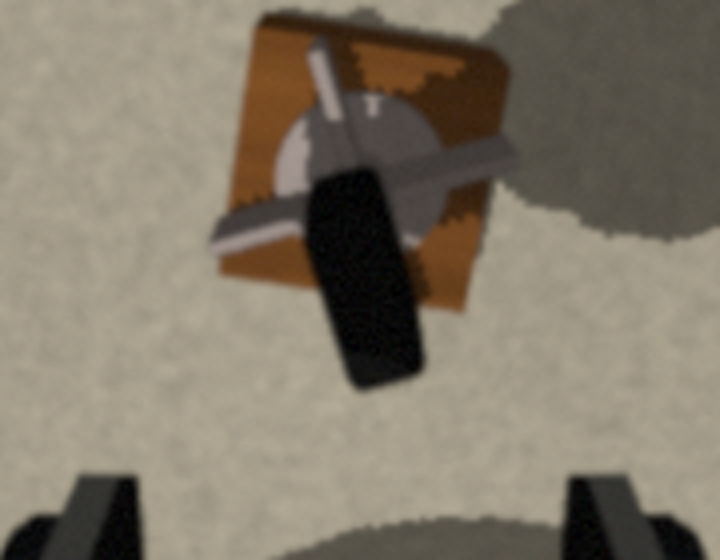

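Hub: ring centre is at crop (361,286). Its four square lands at (308,264), (387,236), (335,333) and (408,307) give the cross direction. Agitator: the black grip block runs from (345,175) to (390,380), with its long side steep and the fins parallel to it. Both baskets are nested.

Run:
```python
from h import *
D=np.load("pics/hub.npz"); ps=(D["p"],D["R"]); U=lambda u,z:unproj("wrist",[185+(u[0]-1.5)/4,144+(u[1]-1.5)/4],z,ps)[:2]
L=[U(u,.1) for u in [(308,264),(387,236),(335,333),(408,307)]]
print("hub centre",U((361,286),.1),"lands",np.mean(L,0), [np.round(l-np.mean(L,0),4) for l in L])
d1=L[1]+L[0]-L[2]-L[3]; d2=L[1]+L[3]-L[0]-L[2]
print("hub yaw",[np.degrees(np.arctan2(d[1],d[0]))%90 for d in (d1,d2)])
print("r",[np.linalg.norm(U(u,.1)-U((361,286),.1)) for u in [(252,286),(470,286),(361,388)]])
D=np.load("pics/agi.npz"); ps=(D["p"],D["R"]); im=D["im"]
g=cv2.cvtColor(im,cv2.COLOR_RGB2GRAY); m=(g<45).astype(np.uint8)
n,lab,st,ce=cv2.connectedComponentsWithStats(m); k=lab[142+280//4,187+365//4]; print("grip comp",st[k],ce[k])
MODEL["grip"]=[box(-.018,.018,-.008,.008,.115,.157)]
best=None
for y in np.arange(0,180,15):
    x,q=fit("grip",[("wrist",lab==k,ps)],np.array([.664,.236,np.radians(y)]))
    if best is None or q>best[1]: best=(x,q)
print("agi",best[0],np.degrees(best[0][2])%180,best[1])
f=[(320,45),(215,240),(515,150)]; F=[unproj("wrist",[187+a/4,142+b/4],.08,ps)[:2] for a,b in f]
print("fins",F,"mid",(F[1]+F[2])/2,"yaw",np.degrees(np.arctan2(*(F[2]-F[1])[::-1]))%90)
```

```text
hub centre [ 0.60062701 -0.01468824] lands [ 0.60040832 -0.01501134] [array([-0.0072, -0.0109]), array([-0.0107,  0.0084]), array([ 0.0107, -0.0078]), array([0.0073, 0.0103])]
hub yaw [np.float64(7.977089338176398), np.float64(10.394560697182598)]
r [np.float64(0.02553953474599368), np.float64(0.02554056885548212), np.float64(0.025785186907485172)]
grip comp [ 263  183   31   56 1144] [277.74388112 210.13636364]
agi [0.66382175 0.23834583 3.62245953] 27.55164275969446 0.8318713450292398
fins [array([0.6281277 , 0.22111391]), array([0.68051644, 0.20344322]), array([0.64516427, 0.27236971])] mid [0.66284036 0.23790646] yaw 27.153134965645776
```

Run:
```python
from look import *
y=np.radians(27.5+90); t=np.array([.6634,.2382])
goto([*t,.40],down(y)); print(line_to([*t,.292],max_speed=.12,force_limit=10))
move_gripper(0.0,90); print("w",read_width(),read_grasp_force(),pose()[0],read_contact_force())
line_to([*t,.42],max_speed=.15); print(read_width(),read_grasp_force())
c=np.array([.6005,-.0148])
goto([*c,.45],down(np.radians(99.2))); print(read_clock(),read_joint_positions())
p=pose(); im=read_camera("wrist"); np.savez("pics/hold.npz",im=im,p=p[0],R=p[1]); cv2.imwrite("pics/hold.png",im[:,:,::-1])
z=p[0][2]-.273
for a in range(4):
    d=np.radians(9.2+90*a); print("fin tip",proj("wrist",np.array([[c[0]+.04*np.cos(d),c[1]+.04*np.sin(d),z+.062]]),p).round(1))
    d=np.radians(9.2+90*a); print("tooth",proj("wrist",np.array([[c[0]+.016*np.cos(d),c[1]+.016*np.sin(d),z]]),p).round(1))
print("hub",proj("wrist",np.array([[*c,.1]]),p))
```

```text
False
w 0.1766912995259906 87.62653827667236 [0.66361382 0.2382359  0.29283059] [-0.01351039 -0.63311283  4.34094927]
0.1758362124903066 87.63722062110901
27.2583 [-1.34633961e+00  1.73731806e+01  2.32275423e+00  7.49520071e+01
  4.56633227e-02 -1.06084727e+01]
fin tip [[273.9 299.3]]
tooth [[274.  231.6]]
fin tip [[339.1 243.3]]
tooth [[294.4 212.6]]
fin tip [[273.9 178.7]]
tooth [[274.  192.8]]
fin tip [[208.7 243.2]]
tooth [[253.7 212.5]]
hub [[274.08693261 189.48302402]]
```

View pics/hold.png

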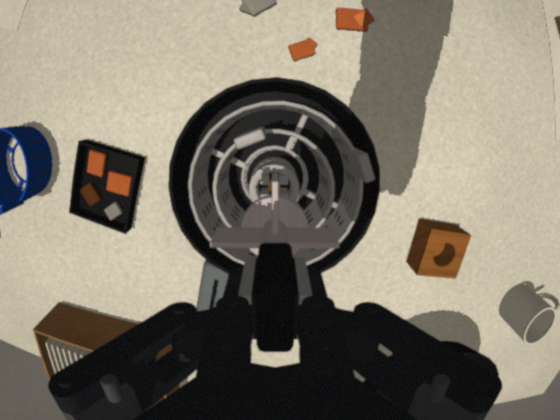

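The agitator is held squarely: fins level at row 240, tips at columns 210 and 338, as predicted. I'm inserting with a force guard.

```bash
cat > ins.py <<'E'
from look import *
p,R=pose(); c=np.array([.6005,-.0148]); x=R[:2,0]; yv=R[:2,1]
ok=False
line_to([*c,.379],max_speed=.12,force_limit=15); print(pose()[0],read_contact_force())
for dx,dy in [(0,0),(.0015,0),(-.0015,0),(0,.0015),(0,-.0015),(.003,0),(-.003,0),(.0015,.0015),(.0015,-.0015),(-.0015,.0015),(-.0015,-.0015)]:
    q=c+dx*x+dy*yv
    line_to([*q,.377],max_speed=.05)
    h=line_to([*q,.364],max_speed=.04,force_limit=7); z=pose()[0][2]; print(dx,dy,h,z.round(4),np.round(read_contact_force(),1),np.round(read_ft_torque(),2))
    if z<.368: ok=True; break
print(ok,read_clock())
E
python3 ins.py
```

```text
[ 0.60084221 -0.01448064  0.37950875] [-0.1142873   0.72207967 -2.37096475]
0 0 True 0.3679 [-0.6 -0.7 -2.8] [0.02 0.02 0.  ]
True 28.5917
```

Run:
```python
from look import *
p,R=pose(); print(p,read_contact_force(),read_ft_torque())
c=p[:2]
for z in (.360,.354,.350,.347):
    h=line_to([.6005,-.0148,z],max_speed=.03,force_limit=20); print(h,pose()[0].round(4),np.round(read_contact_force(),1),np.round(read_ft_torque(),2),round(read_width(),3))
    if h: break
print(read_clock())
```

```text
[ 0.60041411 -0.0148914   0.36786903] [-0.57827036 -0.65289265 -2.83972816] [0.02172717 0.01963018 0.00439953]
False [ 0.6005 -0.0148  0.3599] [ 0.4 -0.3 -1.6] [ 0.   -0.    0.02] 0.175
False [ 0.6005 -0.0148  0.3543] [-1.4 -0.   2.8] [0.08 0.37 0.01] 0.175
False [ 0.6006 -0.0148  0.3503] [-1.7  1.5  5.6] [ 0.06  0.52 -0.02] 0.175
False [ 0.6006 -0.0148  0.3479] [-2.3  1.1  7. ] [ 0.04  0.65 -0.01] 0.175
29.9083
```

Meshed and pressing the spring. I'll press it firmly home and check.

Run:
```python
from look import *
for z in (.3465,.3455,.3445,.3435,.3425):
    h=line_to([.6005,-.0148,z],max_speed=.02,force_limit=25); f=read_contact_force(); print(h,pose()[0].round(4),np.round(f,1),np.round(read_ft_torque(),2),round(read_width(),3),read_grasp_force())
    if f[2]>22: break
wait(.5); print(pose()[0],read_contact_force())
im=read_camera("side"); im2=read_camera("scene")
c=np.hstack([cv2.resize(im[170:290,180:330],(400,320)),cv2.resize(im2[130:270,220:395],(400,320))]); cv2.imwrite("pics/end.png",c[:,:,::-1]); print(read_clock())
```

```text
False [ 0.6006 -0.0148  0.3478] [-3.7  0.7 11.1] [0.07 0.95 0.01] 0.179 90.51602482795715
False [ 0.6005 -0.0148  0.3478] [-5.1  0.5 15.8] [0.1  1.49 0.  ] 0.174 91.35696530342102
False [ 0.6004 -0.0148  0.3477] [-7.8 -0.8 21.4] [0.08 1.98 0.03] 0.175 92.30520129203796
False [ 0.6004 -0.0148  0.3477] [-9.2 -0.1 27.5] [0.14 2.56 0.03] 0.174 93.21487784385681
[ 0.60037457 -0.01482971  0.3476687 ] [-9.18164076 -0.22400735 28.39805131]
31.5083
```

View pics/end.png

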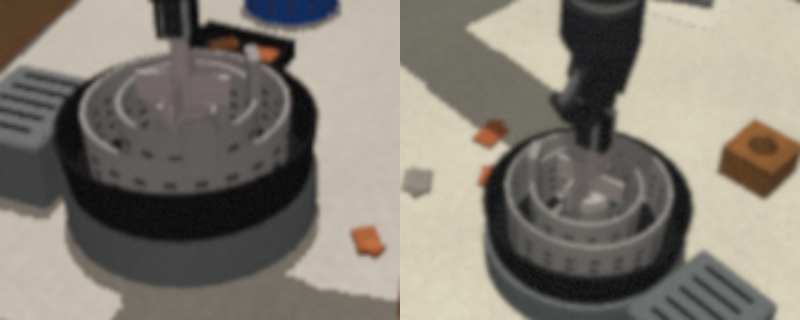

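A hard stop at the expected home height with about 30 N of push. Both baskets are flat and nested, and the sherds are in place.

```bash
python3 -c "
from cell import *
print(finish_job())"
```

```text
the job is handed in; nothing more can be done
None
```

The washer is made up and the job is handed in at about 31.5 s. Both baskets are nested flat over the hub, and the agitator is meshed and held home with about 30 N of push. The sherds were left alone; no verdict was returned at hand-in.

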